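# Pack the gold-rimmed tumblers

## Task

Pack this order: stand the four gold-rimmed tumblers upright in the divided carton, each in the middle of the pad of its own colour, and set them down gently, without dropping them. Leave the two tumblers that have no gold rim standing where they are, and knock no tumbler over.

Things in the scene. Friction and masses are not known exactly. Their poses are not given: they have to be found in the camera images.
- gold_blue: Loose dark cobalt blue tumbler with a gold band 15 mm deep around its rim, standing upright on the table. 100 mm tall, open at the top, wall 4 mm, outside diameter 54 mm at the foot widening evenly to 62 mm at the rim, about 0.2 kg. Origin at the centre of its underside, z up along its axis; its yaw means nothing.
- gold_green: Loose dark green tumbler with a gold band 15 mm deep around its rim, standing upright on the table. 100 mm tall, open at the top, wall 4 mm, outside diameter 54 mm at the foot widening evenly to 62 mm at the rim, about 0.2 kg. Origin at the centre of its underside, z up along its axis; its yaw means nothing.
- gold_red: Loose red tumbler with a gold band 15 mm deep around its rim, standing upright on the table. 100 mm tall, open at the top, wall 4 mm, outside diameter 54 mm at the foot widening evenly to 62 mm at the rim, about 0.2 kg. Origin at the centre of its underside, z up along its axis; its yaw means nothing.
- gold_white: Loose white tumbler with a gold band 15 mm deep around its rim, standing upright on the table. 100 mm tall, open at the top, wall 4 mm, outside diameter 54 mm at the foot widening evenly to 62 mm at the rim, about 0.2 kg. Origin at the centre of its underside, z up along its axis; its yaw means nothing.
- pad_blue: Round dark cobalt blue pad, 76 mm across, 3 mm thick, fixed mid-cell in the fixed cardboard carton (208 mm square, 2 x 2 cells 98 mm square inside, 102 mm between centres; walls and dividers 4 mm thick, tops 45 mm above the table). Origin at the centre of its underside, 4 mm above the table (pad top at 7 mm); its x and y axes run along the carton's walls.
- pad_green: Round dark green pad, 76 mm across, 3 mm thick, fixed mid-cell in the fixed cardboard carton (208 mm square, 2 x 2 cells 98 mm square inside, 102 mm between centres; walls and dividers 4 mm thick, tops 45 mm above the table). Origin at the centre of its underside, 4 mm above the table (pad top at 7 mm); its x and y axes run along the carton's walls.
- pad_red: Round red pad, 76 mm across, 3 mm thick, fixed mid-cell in the fixed cardboard carton (208 mm square, 2 x 2 cells 98 mm square inside, 102 mm between centres; walls and dividers 4 mm thick, tops 45 mm above the table). Origin at the centre of its underside, 4 mm above the table (pad top at 7 mm); its x and y axes run along the carton's walls.
- pad_white: Round white pad, 76 mm across, 3 mm thick, fixed mid-cell in the fixed cardboard carton (208 mm square, 2 x 2 cells 98 mm square inside, 102 mm between centres; walls and dividers 4 mm thick, tops 45 mm above the table). Origin at the centre of its underside, 4 mm above the table (pad top at 7 mm); its x and y axes run along the carton's walls.
- plain_blue: Look-alike that does not belong: loose dark cobalt blue tumbler without gold, its rim of the same colour as its body, standing upright on the table. 100 mm tall, open at the top, wall 4 mm, outside diameter 54 mm at the foot widening evenly to 62 mm at the rim, about 0.2 kg. Origin at the centre of its underside, z up along its axis; its yaw means nothing.
- plain_green: Look-alike that does not belong: loose dark green tumbler without gold, its rim of the same colour as its body, standing upright on the table. 100 mm tall, open at the top, wall 4 mm, outside diameter 54 mm at the foot widening evenly to 62 mm at the rim, about 0.2 kg. Origin at the centre of its underside, z up along its axis; its yaw means nothing.
Things that resemble listed ones, but are neither listed nor needed, are in the scene too. Of the things like the gold_red, leave any that is pink; of the rest the larger one is meant.

How it is judged:
By the outcome, as a careful person would: the job done as asked, in the order asked, and still so for the second after the job is handed in, with the robot touching nothing.
It also fails if it takes over 99 s, if anything falls off the work surface, if the arm or the gripper's body presses on something with over 40 N, if the wrist force passes 120 N, or if a joint passes its speed limit or range.

## Robot

A 6-joint arm with a two-finger parallel gripper is mounted at the origin on the work surface. World frame = base frame: x ahead of the robot, y to its left, z up, the work surface at z = 0. Lengths are in m, angles in degrees, forces in N, time in s.
With the tool pointing down it reaches from about 0.4 to 0.825 m from the base axis. Payload 7 kg.
Tool frame: the origin (TCP) lies on the centre line of the jaws, within the pads' length; the fingertips stand 19 mm ahead of it and the grasp point (between the pads) is the TCP (r.tip_extent is the distance from the TCP to the fingertips, in m); z points along the fingers, y is the line along which they close (so a half turn about z gives the same grasp; the last joint's range is limited). The gripper opens to 88 mm and grips with 3 to 60 N. Pads are 19 mm wide; open, the fingers measure 130 mm over their backs; the gripper's body (78 mm by 193 mm) begins 47 mm behind the grasp point.
Start: joints at [80.22, 20.546, 0.682, 0, -70.136, -16.507], TCP at [0.299, 0.605, 0.246] pointing down, gripper open.
Joint ranges: [-176.03, 176.03], [-82.01, 121.73], [-58.28, 71.71], [-173.87, 95.51], [-174.79, -0.11], [-173.66, 173.66]. Speed limits (degrees/s): [136.94, 136.94, 172.46, 180, 180, 180].

## Interface

Orientations are given as [roll, pitch, yaw] about the fixed x, y, z axes, in that order (R = Rz(yaw) Ry(pitch) Rx(roll)).
In Python, from plant import r gives the robot as it stands. The module is installed in compiled form; this text tells all that it offers.
- The arm moves only by the tool jog_arm, never from a script. Its argument "deltas" is a list that holds one entry, the list of rows, each a list of 5 numbers: the opening, from -1 (shut) to 1 (fully open), then the shift along the world's x, y, z in cm, then the turn about the world's z in rad. In form: [[[claw, dx, dy, dz, turn], ...]]. A call has 1 to 8 rows; each row shifts and turns the commanded pose from where the row before left it; what a row does not reach is not made up. A row lasts 1/8 s, in which the tool goes at most 62.5 mm and 10.7 degrees, less where a joint would pass 70% of its speed; a pose out of reach is approached as far as the arm can. A call with a gripper value outside its range is refused whole. The fingers move at their own pace and stop on an object; "force" is the grip in N (left out, the last holds). Time passes only in rows, so rows that do not move let the fingers close. It gives the time, the measured TCP pose, the force, the opening and the grip force at its end, in the units of the state.
- r.get_state(): the state, without advancing time (a new reading comes with each control period).
- r.capture(name): name is "side" or "top" or "wrist"; returns the picture (400x640x3 uint8, blue, green, red); there is no depth.
- r.camera_info(name): a dict with "fx", "fy", "cx", "cy" (pixels), "view" (4x4, takes a point from world to camera coordinates). Camera axes: x right, y up, looking along -z (the intrinsics and any distortion apply to the point x, -y, -z); pixel columns grow to the right and rows downward; lengths in m; the calibration is good to about 2 mm. A picture is of the moment at which its call begins: read the wrist's pose just before it. camera_info takes no time and is no camera call; for the wrist camera it gives the pose at the moment of the call.
- r.close_job(): hands the job in; it is judged then, once.
The state is a dict: "time_s": time; "joints": joint angles; "qd": joint speeds; "joint_torque": joint torques, N m; "tcp_pos": TCP position; "eef_rot": TCP orientation; "contact_force": force on the tool from outside, world axes, zero at the start; "moment": the same for the moment, N m; "gripper_width": finger opening in m; "gripper_force": force on a finger pad.
Only numpy, scipy, OpenCV 4.12 (cv2) and the standard library are available. Lean on these libraries where they do the work, as an engineer would, in place of code of your own. Each camera call takes 0.05 s, during which the arm holds its last target. There are 200 camera calls.

## Working session

There is one attempt and no reset: what is moved stays moved. The work goes in short steps, Python scripts to look and compute and a tool call to move; the robot and the scene stay as the last step left them, time stands still between calls to the robot, and variables do not carry over. Pictures are saved under pics/ and viewed, at most 14 in all, crops included, and the job is handed in when it is done.

Besides the shell and the picture viewer there is one more tool, called after ">>>" as a command line: name --argument value ..., lists and objects as JSON in quotes. jog_arm: Moves the arm, as the interface text tells. Its arguments: {"type":"object","properties":{"deltas":{"type":"array"},"force":{"type":"number"}},"required":["deltas"]}

```bash
mkdir -p pics
python3 - <<'E'
from plant import r
import cv2
for n in("top","side"):
    i=r.capture(n); cv2.imwrite(f"pics/{n}0.png",i); c=r.camera_info(n); print(n,c)
print(r.get_state())
E
```

```text
top {'fx': 383.02428112970455, 'fy': 383.02428112970455, 'cx': 325.8963532664279, 'cy': 199.69661018684644, 'view': array([[-0.0010121 , -0.99999804, -0.00169887, -0.00571168],
       [ 0.98160266, -0.00131785,  0.19093058, -0.51842912],
       [-0.19093244, -0.00147437,  0.98160207, -0.83169277],
       [ 0.        ,  0.        ,  0.        ,  1.        ]])}
side {'fx': 432.58134297354115, 'fy': 432.58134297354115, 'cx': 322.3262133921153, 'cy': 201.7347042609861, 'view': array([[ 0.99005808, -0.140515  ,  0.00636725, -0.50231846],
       [ 0.09018665,  0.66888419,  0.73787554, -0.08179381],
       [-0.10794153, -0.7299654 ,  0.67490677, -1.30545828],
       [ 0.        ,  0.        ,  0.        ,  1.        ]])}
{'time_s': 0.1, 'joints': array([ 8.02195962e+01,  2.05876087e+01,  6.37891301e-01, -1.57431568e-02,
       -7.01348866e+01, -1.65063204e+01]), 'qd': array([-0.027624  , -0.06060476,  0.15789936,  0.13123753, -0.04732043,
        0.00043503]), 'joint_torque': array([-1.00584268e-03, -5.84162629e+01,  2.93749255e+01,  7.01528192e+00,
        1.01769750e-02, -5.30479656e-05]), 'tcp_pos': array([0.2987908 , 0.60481246, 0.24471089]), 'eef_rot': array([ 1.79914677e+02, -9.84939321e-03, -2.62920775e+01]), 'contact_force': array([-0.23750132,  0.74361602,  0.86455727]), 'moment': array([-0.02370124, -0.01626118,  0.03089263]), 'gripper_force': 0.0, 'gripper_width': 0.08774327360823443}
```

View pics/top0.png

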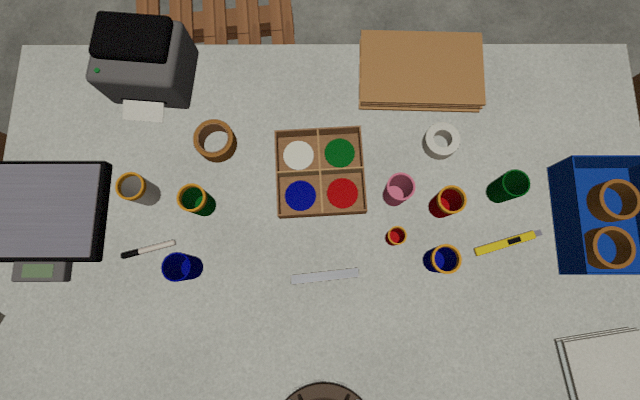

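View pics/side0.png

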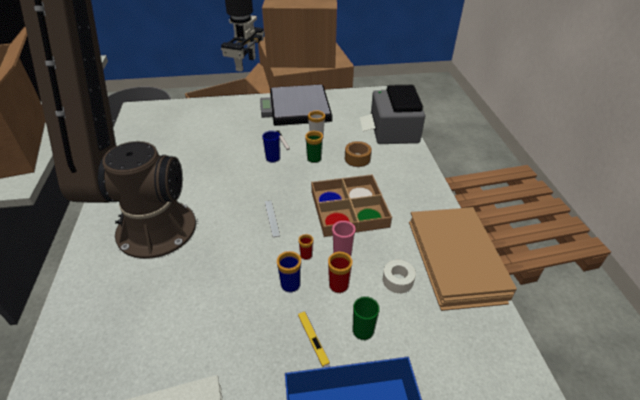

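The top view shows these tumblers:
- white/gold at (131,187)
- green/gold at (195,200)
- plain blue at (178,267)
- red/gold, large, at (449,201)
- red, small, at (396,236)
- pink at (400,187)
- blue/gold at (443,258)
- plain green at (512,185)

The carton is at (320,171). Next I'll check these in close crops.

Run:
```python
import cv2,numpy as np
i=cv2.imread("pics/top0.png")
a=cv2.resize(i[165:285,110:220],None,fx=3.6,fy=4.0,interpolation=3) # x /3.6+110
b=cv2.resize(i[165:285,375:475],None,fx=4,fy=4,interpolation=3)
o=np.hstack([a,b]); print(o.shape)
cv2.imwrite("pics/crop.png",o)
cv2.imwrite("pics/cart.png",cv2.resize(i[120:225,265:375],None,fx=5,fy=5,interpolation=3))
```

```text
(480, 796, 3)
```

View pics/crop.png

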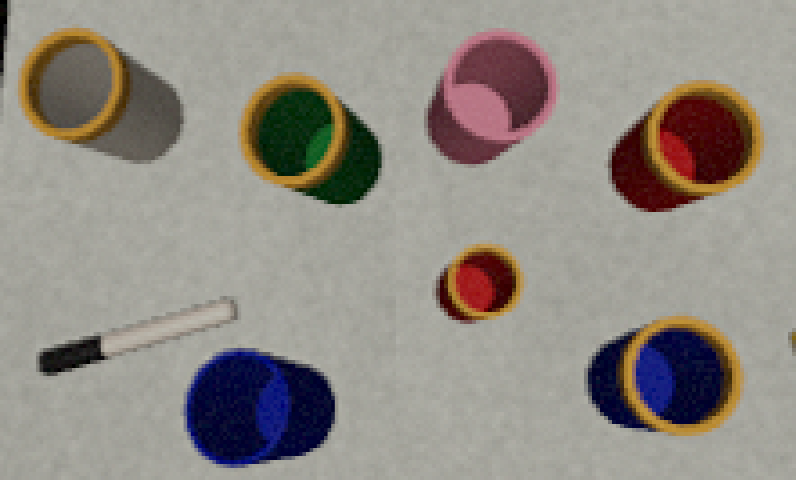

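View pics/cart.png

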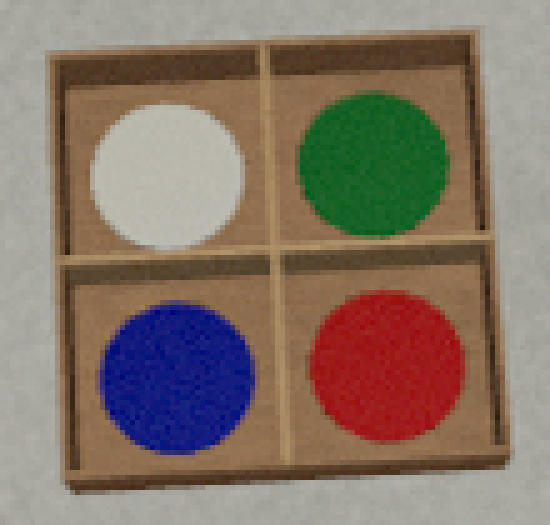

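The crops show gold bands on white, green, large red and blue. The lower-left blue is plain, the pink one has no gold, and the small red is a decoy. Now I'll turn these into positions.

```bash
cat > h.py <<'E'
import numpy as np
from plant import r
def ray(n,u,v,z,c=None):
    c=c or r.camera_info(n); V=c["view"]; R=V[:3,:3]; o=-R.T@V[:3,3]
    d=R.T@np.array([(u-c["cx"])/c["fx"],-(v-c["cy"])/c["fy"],-1.])
    return o+d*(z-o[2])/d[2]
def pix(n,p):
    c=r.camera_info(n); q=c["view"]@np.r_[p,1]
    return c["cx"]+c["fx"]*q[0]/-q[2], c["cy"]-c["fy"]*q[1]/-q[2]
E
python3 - <<'E'
from h import *
T={"white":(22,130,28,142),"green":(240,347,73,188),"pblue":(186,290,348,467)}
S={"red":(646,763,80,197),"small":(447,523,244,320),"blue":(624,743,317,435),"pink":(443,557,30,145)}
for D,ox,o0,s in((T,0,110,3.6),(S,396,375,4)):
  for k,(a,b,c,d) in D.items():
    f=lambda x:(x-ox+.5)/s-.5+o0; g=lambda y:(y+.5)/4-.5+165
    u,v=(f(a)+f(b))/2,(g(c)+g(d))/2
    p=ray("top",u,v,.1); w=np.linalg.norm(ray("top",f(a),v,.1)-ray("top",f(b),v,.1))
    print(k,p.round(4),"dia",w.round(4),"side px",np.round(pix("side",p),1), "r",np.hypot(*p[:2]).round(3))
P={}
for k,(a,b,c,d) in {"white":(90,245,101,249),"green":(298,449,91,238),"blue":(99,255,300,455),"red":(308,465,290,444)}.items():
    P[k]=ray("top",((a+b)/2+.5)/5-.5+265,((c+d)/2+.5)/5-.5+120,.007); print("pad",k,P[k].round(4),"side",np.round(pix("side",P[k]),1))
for a,b in(("white","green"),("blue","red"),("white","blue"),("green","red")):
    e=P[b]-P[a]; print(a,b,np.linalg.norm(e).round(4),np.degrees(np.arctan2(e[1],e[0])).round(1))
print("pgreen",ray("top",517,183,.1))
E
```

```text
white [0.54   0.4201 0.1   ] dia 0.0656 side px [315.3 114.9] r 0.684
green [0.5145 0.2863 0.1   ] dia 0.0646 side px [313.  135.5] r 0.589
pblue [0.3663 0.3089 0.1   ] dia 0.0607 side px [269.8 135.1] r 0.479
red [ 0.5093 -0.2792  0.1   ] dia 0.0634 side px [338.9 260.9] r 0.581
small [ 0.4316 -0.1575  0.1   ] dia 0.0405 side px [303.  229.3] r 0.459
blue [ 0.382  -0.2601  0.1   ] dia 0.0626 side px [287.8 260.3] r 0.462
pink [ 0.5378 -0.1695  0.1   ] dia 0.0622 side px [342.5 228.6] r 0.564
pad white [0.6405 0.0624 0.007 ] side [359.9 194.8]
pad green [ 0.6457 -0.0396  0.007 ] side [368.3 216.2]
pad blue [0.5382 0.0565 0.007 ] side [329.3 198.7]
pad red [ 0.5433 -0.0451  0.007 ] side [336.  220.6]
white green 0.1021 -87.0
blue red 0.1016 -87.1
white blue 0.1024 -176.7
green red 0.1026 -176.9
pgreen [ 0.54529629 -0.42405267  0.1       ]
```

Diameters (62–63 mm), pad pitch (102 mm) and side-view reprojection all agree. Choices: white (131,186), green (191,197), red large (452,199; not the pink at (401,187) or the small at (397,235)) and blue (447,259). I'll start with white, with the jaws on the carton's diagonal (yaw −42°).

>>> jog_arm --deltas '[[[1,4,-3.1,0,-0.045],[1,4,-3.1,0,-0.045],[1,4,-3.1,0,-0.045],[1,4,-3.1,0,-0.045],[1,4,-3.1,0,-0.045],[1,4.1,-3,0,-0.05],[1,0,0,0,0],[1,0,0,0,0]]]' --force 15

```text
time_s: 1.1
tcp_pos: [0.5399, 0.4199, 0.245]
eef_rot: [179.9, 0.0, -42.1]
contact_force: [0.2, 0.9, 0.4]
gripper_width: 0.0874
gripper_force: 0.0
```

Run:
```python
from h import *
import cv2
c=r.camera_info("wrist"); i=r.capture("wrist"); cv2.imwrite("pics/w0.png",i)
print(pix("wrist",[.54,.42,.1]), [tuple(np.round(pix("wrist",[.54+.031*np.cos(a),.42+.031*np.sin(a),.1]))) for a in (0,1.57,3.14,4.71)])
```

```text
(np.float64(322.29599932492727), np.float64(188.4206172142749)) [(np.float64(298.0), np.float64(163.0)), (np.float64(297.0), np.float64(211.0)), (np.float64(345.0), np.float64(213.0)), (np.float64(349.0), np.float64(165.0))]
```

View pics/w0.png

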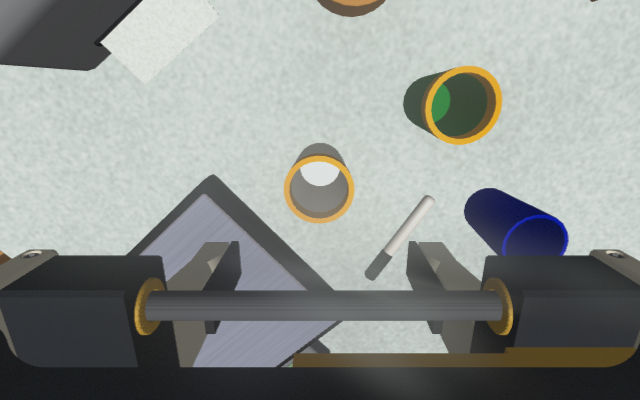

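White's rim is at (319,189), against a predicted (322,188), so within about 3 mm and mostly along the closing line. The green rim is at (463,105). The scale tray's corner is at (213,176), so I'll check its height and clearance.

Run:
```python
from h import *
for z in (0,.02,.04,.06,.08,.1): print(z,ray("top",111,162,z)[:2].round(3),ray("wrist",213,176,z)[:2].round(3),"lower right corner",ray("top",103,260,z)[:2].round(3))
print("white",ray("wrist",319,189,.1).round(4),"green",ray("wrist",463.5,105,.1).round(4))
```

```text
0 [0.624 0.528] [0.616 0.525] lower right corner [0.384 0.521]
0.02 [0.618 0.516] [0.615 0.517] lower right corner [0.383 0.509]
0.04 [0.612 0.504] [0.614 0.508] lower right corner [0.382 0.498]
0.06 [0.606 0.493] [0.614 0.5  ] lower right corner [0.381 0.486]
0.08 [0.6   0.481] [0.613 0.492] lower right corner [0.381 0.475]
0.1 [0.594 0.469] [0.612 0.483] lower right corner [0.38  0.463]
white [0.5416 0.4225 0.1   ] green [0.5154 0.2868 0.1   ]
```

The tray is about 3 cm high with its edge at y≈0.51, so the fingers clear it. Descending.

>>> jog_arm --deltas '[[[1,0.1,0.15,-3.5,0],[1,0,0,-3.5,0],[1,0,0,-3.5,0],[1,0,0,-3.5,0],[1,0,0,-2.1,0],[1,0,0,-1,0],[1,0,0,0,0],[0.6,0,0,0,0]]]'

```text
time_s: 2.15
tcp_pos: [0.5412, 0.4225, 0.0758]
eef_rot: [-179.9, -0.0, -42.0]
contact_force: [0.2, 0.2, 0.3]
gripper_width: 0.0824
gripper_force: 0.0
```

>>> jog_arm --deltas '[[[0.5,0,0,0,0],[0.4,0,0,0,0],[0.3,0,0,0,0],[0.2,0,0,0,0],[0,0,0,0,0],[0,0,0,0,0]]]' --force 15

```text
time_s: 2.9
tcp_pos: [0.5414, 0.4221, 0.0752]
eef_rot: [-179.9, -0.0, -42.0]
contact_force: [1.1, 1.3, 5.0]
gripper_width: 0.0611
gripper_force: 15.0
```

>>> jog_arm --deltas '[[[-0.1,0,0,1,0],[-0.1,0,0,2,0],[-0.1,0,0,3,0],[-0.1,0,0,3,0],[-0.1,0,0,3,0],[-0.1,0,0,2.5,0],[-0.1,0,0,1.5,0],[-0.1,0,0,1,0]]]'

```text
time_s: 3.9
tcp_pos: [0.5405, 0.4214, 0.2446]
eef_rot: [179.9, 0.0, -42.1]
contact_force: [1.0, 0.2, -1.7]
gripper_width: 0.0609
gripper_force: 15.0
```

>>> jog_arm --deltas '[[[-0.1,0.4,-1.5,0,0],[-0.1,0.8,-3,0,0],[-0.1,1,-3.5,0,0],[-0.1,1,-3.5,0,0],[-0.1,1,-3.5,0,0],[-0.1,1,-3.5,0,0],[-0.1,1,-3.5,0,0],[-0.1,1,-3.5,0,0]]]'

```text
time_s: 4.9
tcp_pos: [0.6125, 0.1646, 0.2434]
eef_rot: [179.9, 0.1, -42.1]
contact_force: [0.4, 0.4, -2.3]
gripper_width: 0.0614
gripper_force: 15.0
```

>>> jog_arm --deltas '[[[-0.1,1,-3.5,0,0],[-0.1,0.8,-3,0,0],[-0.1,0.5,-2,0,0],[-0.1,0.4,-1,0,0],[-0.1,0,-0.5,0,0],[-0.1,0,0,0,0],[-0.1,0,0,0,0]]]'

```text
time_s: 5.78
tcp_pos: [0.6398, 0.0674, 0.2446]
eef_rot: [-180.0, 0.0, -42.0]
contact_force: [0.6, -0.3, -2.4]
gripper_width: 0.061
gripper_force: 15.0
```

Run:
```python
from h import *
import cv2
c=r.camera_info("wrist"); i=r.capture("wrist"); cv2.imwrite("pics/w1.png",i)
for k,p in {"white":(.6405,.0624),"green":(.6457,-.0396),"blue":(.5382,.0565),"red":(.5433,-.0451)}.items():
    print(k,np.round(pix("wrist",[*p,.007]),1))
```

```text
white [325.5 162.7]
green [392.9  96.6]
blue [385.7 221.3]
red [452.5 162.8]
```

View pics/w1.png

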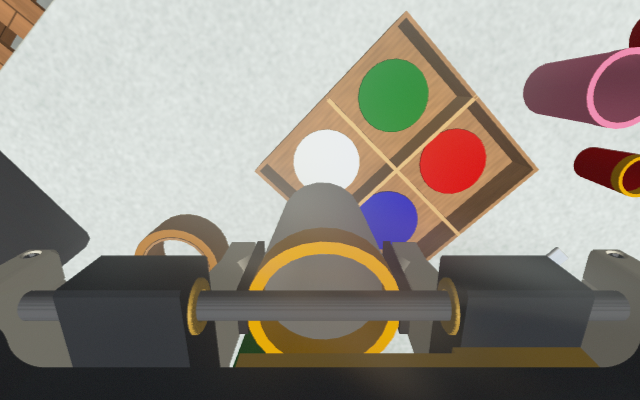

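The wrist view has the green pad at (393,95), red at (453,160) and white at (326,162), all within 2 px of prediction. I'll nudge the targets by about (+0.8, −0.8) mm and lower.

>>> jog_arm --deltas '[[[-0.1,0.15,-0.6,-1,0],[-0.1,0,0,-2.5,0],[-0.1,0,0,-3,0],[-0.1,0,0,-3,0],[-0.1,0,0,-3,0],[-0.1,0,0,-2,0],[-0.1,0,0,-0.8,0],[-0.1,0,0,0,0]]]'

```text
time_s: 6.82
tcp_pos: [0.6413, 0.0605, 0.0911]
eef_rot: [179.9, 0.0, -42.0]
contact_force: [-0.4, 0.0, -1.8]
gripper_width: 0.0611
gripper_force: 15.0
```

>>> jog_arm --deltas '[[[-0.1,0,0,-0.3,0],[-0.1,0,0,-0.2,0],[-0.1,0,0,-0.1,0],[-0.1,0,0,-0.1,0],[-0.1,0,0,0,0],[-0.1,0,0,0,0]]]'

```text
time_s: 7.58
tcp_pos: [0.6415, 0.0607, 0.0846]
eef_rot: [-180.0, -0.0, -42.0]
contact_force: [0.2, -0.2, -2.0]
gripper_width: 0.0612
gripper_force: 15.0
```

>>> jog_arm --deltas '[[[-0.1,0,0.1,-0.1,0],[-0.1,0,0,-0.05,0],[-0.1,0,0,-0.05,0],[-0.1,0,0,0,0]]]'

```text
time_s: 8.07
tcp_pos: [0.6414, 0.0616, 0.0825]
eef_rot: [180.0, 0.0, -42.0]
contact_force: [0.1, 0.6, -2.2]
gripper_width: 0.0609
gripper_force: 15.0
```

>>> jog_arm --deltas '[[[-0.1,0,0,-0.05,0],[-0.1,0,0,-0.05,0],[-0.1,0,0,0,0]]]'

```text
time_s: 8.45
tcp_pos: [0.6417, 0.0617, 0.0821]
eef_rot: [-180.0, -0.0, -42.0]
contact_force: [-0.8, 0.1, 3.1]
gripper_width: 0.0606
gripper_force: 15.0
```

It has touched down. Release and rise.

>>> jog_arm --deltas '[[[0.42,0,0,0,0],[0.5,0,0,0,0],[0.65,0,0,0,0],[0.75,0,0,0,0],[0.8,0,0,0,0],[0.8,0,0,1,0],[0.8,0,0,3,0],[0.8,0,0,5,0]]]'

```text
time_s: 9.45
tcp_pos: [0.6405, 0.0614, 0.1715]
eef_rot: [179.8, 0.1, -42.1]
contact_force: [1.1, 0.8, 0.2]
gripper_width: 0.079
gripper_force: 0.0
```

>>> jog_arm --deltas '[[[1,0,0,5,0],[1,-0.3,2,2.3,0],[1,-2,5,0,0],[1,-2.5,5,0,0],[1,-2.5,5,0,0],[1,-2.5,3,0,0],[1,-2.8,2.5,0,0],[1,0,0,0,0]]]'

```text
time_s: 10.45
tcp_pos: [0.514, 0.2883, 0.2457]
eef_rot: [-179.9, 0.0, -41.9]
contact_force: [0.1, -0.2, 0.6]
gripper_width: 0.088
gripper_force: 0.0
```

Run:
```python
from h import *
import cv2
i=r.capture("top"); cv2.imwrite("pics/c1.png",cv2.resize(i[110:225,255:375],None,fx=5,fy=5,interpolation=3))
f=lambda p:(5*(np.array(pix("top",p))-[255,110]+.5)-.5).round(0)
a=(.6413,.0616)
print("rim c",f([*a,.107]),[f([a[0]+dx,a[1]+dy,.107]) for dx,dy in((.031,0),(0,.031),(-.031,0),(0,-.031))])
```

```text
rim c [203. 154.] [array([204.,  88.]), array([133., 154.]), array([202., 221.]), array([273., 154.])]
```

View pics/c1.png

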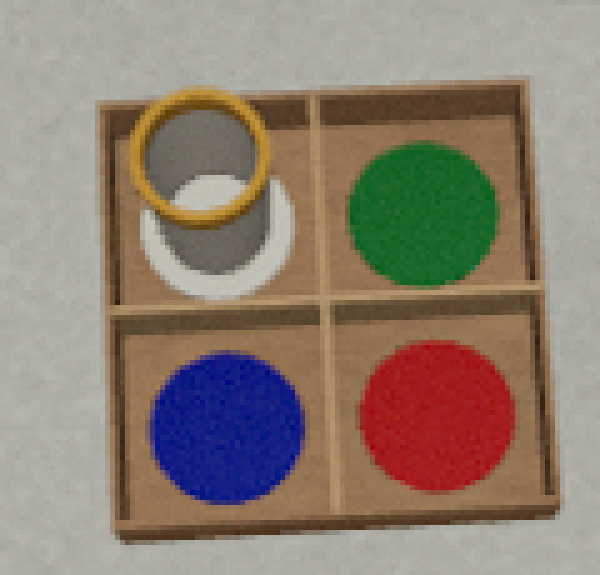

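>>> jog_arm --deltas '[[[1,0.1,-0.15,-3.5,0],[1,0,0,-3.5,0],[1,0,0,-3.5,0],[1,0,0,-3.5,0],[1,0,0,-2,0],[1,0,0,-1,0],[1,0,0,0,0],[0.6,0,0,0,0]]]'

```text
time_s: 11.5
tcp_pos: [0.5172, 0.2854, 0.0756]
eef_rot: [-179.9, -0.0, -42.0]
contact_force: [-0.7, -0.3, 0.1]
gripper_width: 0.0823
gripper_force: 0.0
```

>>> jog_arm --deltas '[[[0.5,0,0,0,0],[0.4,0,0,0,0],[0.3,0,0,0,0],[0.2,0,0,0,0],[0,0,0,0,0],[-0.1,0,0,0,0]]]'

```text
time_s: 12.25
tcp_pos: [0.5169, 0.2856, 0.075]
eef_rot: [-179.9, -0.0, -42.0]
contact_force: [0.4, 0.1, 5.6]
gripper_width: 0.0606
gripper_force: 15.0
```

White stands centred on its pad: rim centre (200,158) against an expected (203,154), and the pad margin is even at about 11 mm. Green is gripped, so lift and carry it.

>>> jog_arm --deltas '[[[-0.1,0,0,1,0],[-0.1,0,0,2,0],[-0.1,0,0,3,0],[-0.1,0,0,3,0],[-0.1,0,0,3,0],[-0.1,0,0,2.5,0],[-0.1,0,0,1.5,0],[-0.1,0,0,1,0]]]'

```text
time_s: 13.25
tcp_pos: [0.5161, 0.2849, 0.2448]
eef_rot: [180.0, 0.0, -42.1]
contact_force: [-1.6, 0.4, -1.4]
gripper_width: 0.0609
gripper_force: 15.0
```

>>> jog_arm --deltas '[[[-0.1,0.6,-1.5,0,0],[-0.1,1.2,-3,0,0],[-0.1,1.4,-3.5,0,0],[-0.1,1.4,-3.5,0,0],[-0.1,1.4,-3.5,0,0],[-0.1,1.4,-3.5,0,0],[-0.1,1.4,-3.5,0,0],[-0.1,1.4,-3.5,0,0]]]'

```text
time_s: 14.25
tcp_pos: [0.6181, 0.0281, 0.2432]
eef_rot: [179.9, 0.1, -42.1]
contact_force: [-0.4, 1.5, -1.8]
gripper_width: 0.0611
gripper_force: 15.0
```

>>> jog_arm --deltas '[[[-0.1,1.2,-3,0,0],[-0.1,1,-2.5,0,0],[-0.1,0.6,-1.2,0,0],[-0.1,0,-0.4,0,0],[-0.1,0,0,0,0],[-0.1,0,0,0,0]]]'

```text
time_s: 15.0
tcp_pos: [0.6462, -0.0401, 0.2446]
eef_rot: [-180.0, 0.0, -42.0]
contact_force: [0.4, -0.1, -2.6]
gripper_width: 0.0608
gripper_force: 15.0
```

Measured height differs slightly from the commanded height, so I'll lower to about 84 mm and then creep.

>>> jog_arm --deltas '[[[-0.1,0.05,0,-1,0],[-0.1,0,0,-2.5,0],[-0.1,0,0,-3,0],[-0.1,0,0,-3,0],[-0.1,0,0,-3,0],[-0.1,0,0,-2,0],[-0.1,0,0,-1,0],[-0.1,0,0,-0.4,0]]]'

```text
time_s: 16.0
tcp_pos: [0.6468, -0.0406, 0.0851]
eef_rot: [180.0, 0.0, -42.0]
contact_force: [-0.6, -0.4, -0.8]
gripper_width: 0.0606
gripper_force: 15.0
```

>>> jog_arm --deltas '[[[-0.1,0,0,-0.1,0],[-0.1,0,0,0,0],[-0.1,0,0,0,0]]]'

```text
time_s: 16.38
tcp_pos: [0.6473, -0.0408, 0.0853]
eef_rot: [-179.9, -0.0, -42.0]
contact_force: [0.2, -0.5, -2.1]
gripper_width: 0.0608
gripper_force: 15.0
```

>>> jog_arm --deltas '[[[-0.1,0,0,-0.1,0],[-0.1,0,0,-0.1,0],[-0.1,0,0,-0.05,0],[-0.1,0,0,0,0]]]'

```text
time_s: 16.88
tcp_pos: [0.647, -0.0408, 0.0821]
eef_rot: [180.0, -0.0, -42.0]
contact_force: [0.3, 0.3, -0.8]
gripper_width: 0.0609
gripper_force: 15.0
```

>>> jog_arm --deltas '[[[-0.1,0,0,-0.05,0],[-0.1,0,0,-0.05,0],[-0.1,0,0,0,0]]]'

```text
time_s: 17.25
tcp_pos: [0.6473, -0.0409, 0.082]
eef_rot: [-180.0, -0.0, -42.0]
contact_force: [-2.1, 0.7, 7.0]
gripper_width: 0.0609
gripper_force: 15.0
```

>>> jog_arm --deltas '[[[0.42,0,0,0,0],[0.5,0,0,0,0],[0.65,0,0,0,0],[0.75,0,0,0,0],[0.8,0,0,0,0],[0.8,0,0,1,0],[0.8,0,0,3,0],[0.8,0,0,5,0]]]'

```text
time_s: 18.25
tcp_pos: [0.6459, -0.041, 0.171]
eef_rot: [179.8, 0.1, -42.1]
contact_force: [1.0, 0.3, 1.6]
gripper_width: 0.0789
gripper_force: 0.0
```

>>> jog_arm --deltas '[[[1,0,0,5,0],[1,-0.6,-2,2.3,0],[1,-2,-4.5,0,0],[1,-2.5,-4.5,0,0],[1,-3,-4.5,0,0],[1,-3,-4.5,0,0],[1,-2.5,-4,0,0],[1,0,0,0,0]]]'

```text
time_s: 19.25
tcp_pos: [0.5092, -0.2831, 0.2451]
eef_rot: [-180.0, -0.1, -42.2]
contact_force: [1.0, 0.3, 0.1]
gripper_width: 0.088
gripper_force: 0.0
```

Run:
```python
from h import *
import cv2
print(r.get_state()["tcp_pos"])
i=r.capture("wrist"); t=r.capture("top")
cv2.imwrite("pics/w2.png",np.hstack([i[0:260,180:480],cv2.resize(t[110:225,255:375],None,fx=4,fy=4,interpolation=3)[:260]]))
f=lambda p:np.round(np.array(pix("wrist",p))-[180,0],1)
print("red",f([.5093,-.2792,.1]),"blue",f([.382,-.2601,.1]))
g=lambda p:(4*(np.array(pix("top",p))-[255,110]+.5)-.5+[300,0]).round(0)
print("green rim in top frame",g([.6457,-.0396,.107]),"white",g([.6405,.0624,.107]))
```

```text
[ 0.50918134 -0.28308435  0.24513301]
red [142.  192.1] blue [214.7 296.3]
green rim in top frame [645. 115.] white [461. 125.]
```

View pics/w2.png

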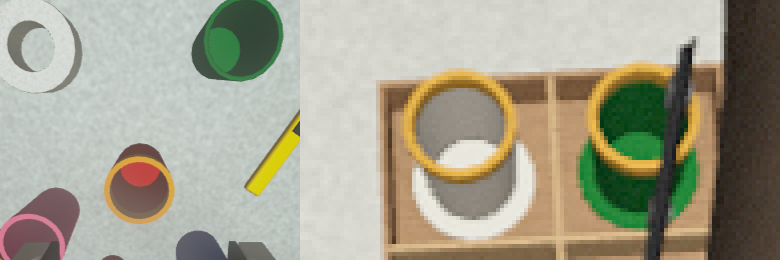

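Red's rim is at (139,189) in the crop, against a predicted (142,192), so shift about +2–3 mm in x. White and green both stand upright, centred within 2 mm of their pads.

>>> jog_arm --deltas '[[[1,0.25,0.25,-3.5,0],[1,0,0,-3.5,0],[1,0,0,-3.5,0],[1,0,0,-3.5,0],[1,0,0,-2,0],[1,0,0,-1,0],[1,0,0,0,0],[0.6,0,0,0,0]]]'

```text
time_s: 20.35
tcp_pos: [0.5143, -0.2783, 0.0751]
eef_rot: [-180.0, -0.1, -42.0]
contact_force: [0.6, -0.4, 0.5]
gripper_width: 0.0823
gripper_force: 0.0
```

>>> jog_arm --deltas '[[[0.5,0,0,0,0],[0.4,0,0,0,0],[0.3,0,0,0,0],[0.2,0,0,0,0],[0,0,0,0,0],[-0.1,0,0,0,0]]]'

```text
time_s: 21.1
tcp_pos: [0.5135, -0.2787, 0.0745]
eef_rot: [180.0, -0.0, -42.0]
contact_force: [-2.2, -1.4, 5.2]
gripper_width: 0.0603
gripper_force: 14.9
```

>>> jog_arm --deltas '[[[-0.1,0,0,1,0],[-0.1,0,0,2,0],[-0.1,0,0,3,0],[-0.1,0,0,3,0],[-0.1,0,0,3,0],[-0.1,0,0,2.5,0],[-0.1,0,0,1.5,0],[-0.1,0,0,1,0]]]'

```text
time_s: 22.1
tcp_pos: [0.5134, -0.2781, 0.2444]
eef_rot: [-180.0, 0.0, -42.0]
contact_force: [0.3, 0.4, -1.5]
gripper_width: 0.0599
gripper_force: 14.9
```

>>> jog_arm --deltas '[[[-0.1,0.2,1.5,0,0],[-0.1,0.4,3,0,0],[-0.1,0.5,3.5,0,0],[-0.1,0.5,3.5,0,0],[-0.1,0.5,3.5,0,0],[-0.1,0.4,3,0,0],[-0.1,0.4,3,0,0],[-0.1,0.2,1.6,0,0]]]'

```text
time_s: 23.1
tcp_pos: [0.544, -0.0504, 0.243]
eef_rot: [179.9, 0.1, -42.0]
contact_force: [-0.4, -0.1, -1.5]
gripper_width: 0.0604
gripper_force: 14.9
```

>>> jog_arm --deltas '[[[-0.1,0,0.6,0,0],[-0.1,0,0,0,0],[-0.1,0,0,0,0]]]'

```text
time_s: 23.48
tcp_pos: [0.5443, -0.047, 0.244]
eef_rot: [180.0, 0.0, -42.1]
contact_force: [-0.1, -0.2, -1.5]
gripper_width: 0.06
gripper_force: 14.9
```

>>> jog_arm --deltas '[[[-0.1,0,0.05,-1,0],[-0.1,0,0,-2.5,0],[-0.1,0,0,-3,0],[-0.1,0,0,-3,0],[-0.1,0,0,-3,0],[-0.1,0,0,-2,0],[-0.1,0,0,-1,0],[-0.1,0,0,-0.4,0]]]'

```text
time_s: 24.48
tcp_pos: [0.5443, -0.0462, 0.0845]
eef_rot: [180.0, 0.0, -42.1]
contact_force: [0.3, 0.8, -2.5]
gripper_width: 0.0601
gripper_force: 14.9
```

>>> jog_arm --deltas '[[[-0.1,0,0,-0.1,0],[-0.1,0,0,-0.1,0],[-0.1,0,0,0,0]]]'

```text
time_s: 24.85
tcp_pos: [0.5447, -0.0458, 0.0836]
eef_rot: [-180.0, -0.0, -42.0]
contact_force: [0.3, 0.3, -1.9]
gripper_width: 0.0601
gripper_force: 14.9
```

>>> jog_arm --deltas '[[[-0.1,0,0,-0.1,0],[-0.1,0,0,-0.05,0],[-0.1,0,0,-0.05,0],[-0.1,0,0,0,0]]]'

```text
time_s: 25.35
tcp_pos: [0.5446, -0.046, 0.0815]
eef_rot: [-180.0, -0.0, -42.0]
contact_force: [-1.3, -1.3, 3.0]
gripper_width: 0.0604
gripper_force: 14.9
```

>>> jog_arm --deltas '[[[-0.1,0,0,-0.05,0],[-0.1,0,0,0,0]]]'

```text
time_s: 25.6
tcp_pos: [0.5448, -0.0461, 0.0814]
eef_rot: [-180.0, -0.1, -42.0]
contact_force: [-2.2, -1.1, 8.5]
gripper_width: 0.06
gripper_force: 14.9
```

>>> jog_arm --deltas '[[[0.42,0,0,0,0],[0.5,0,0,0,0],[0.65,0,0,0,0],[0.75,0,0,0,0],[0.8,0,0,0,0],[0.8,0,0,1,0],[0.8,0,0,3,0],[0.8,0,0,5,0]]]'

```text
time_s: 26.6
tcp_pos: [0.5434, -0.046, 0.1708]
eef_rot: [179.9, 0.1, -42.0]
contact_force: [1.3, -0.0, -0.1]
gripper_width: 0.0788
gripper_force: 0.0
```

>>> jog_arm --deltas '[[[1,0,0,5,0],[1,-1.5,-2,2.4,0],[1,-3,-4,0,0],[1,-3,-4,0,0],[1,-3,-4,0,0],[1,-3,-4,0,0],[1,-2.5,-3.5,0,0],[1,0,0,0,0]]]'

```text
time_s: 27.6
tcp_pos: [0.3828, -0.2625, 0.2454]
eef_rot: [-180.0, -0.0, -42.2]
contact_force: [0.7, 0.6, 0.1]
gripper_width: 0.0873
gripper_force: 0.0
```

Run:
```python
from h import *
import cv2
print(r.get_state()["tcp_pos"])
i=r.capture("wrist"); t=r.capture("top")
cv2.imwrite("pics/w3.png",np.hstack([i[60:260,220:420].repeat(2,0).repeat(2,1),cv2.resize(t[115:220,270:370],None,fx=4,fy=4,interpolation=3)[:400]]))
f=lambda p:np.round(2*(np.array(pix("wrist",p))-[220,60]),1)
b=[.382,-.2601,.1]
print("blue",f(b),f(np.add(b,[.031,0,0]))-f(b),f(np.add(b,[0,.031,0]))-f(b))
g=lambda p:(4*(np.array(pix("top",p))-[270,115]+.5)-.5+[400,0]).round(0)
print("top frame rims: green",g([.6457,-.0396,.107]),"white",g([.6405,.0624,.107]),"red",g([.5433,-.0451,.107]))
```

```text
[ 0.38275808 -0.26245864  0.24539757]
blue [206.8 263.8] [-48.2 -50.9] [-50.8  44. ]
top frame rims: green [685.  95.] white [501. 105.] red [696. 275.]
```

View pics/w3.png

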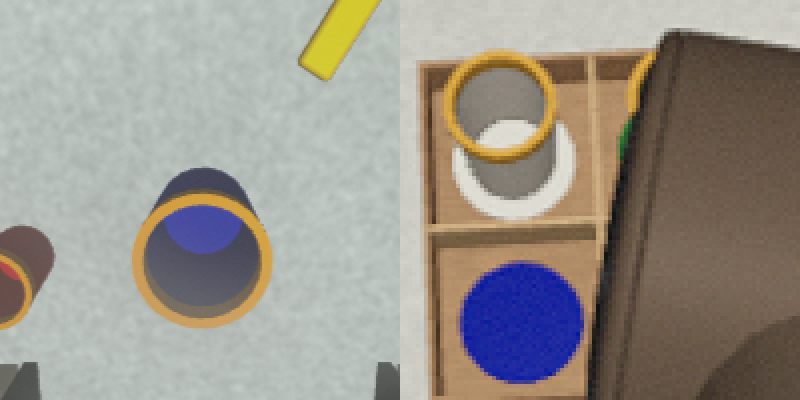

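Blue's rim is at (202,259) in the crop, against a predicted (207,264). The fingers will come within a few millimetres of centre, and the small red decoy is clear by about 2 cm.

>>> jog_arm --deltas '[[[1,0,0,-3.5,0],[1,0,0,-3.5,0],[1,0,0,-3.5,0],[1,0,0,-3.5,0],[1,0,0,-2,0],[1,0,0,-1,0],[1,0,0,0,0],[0.6,0,0,0,0]]]'

```text
time_s: 28.7
tcp_pos: [0.3853, -0.2608, 0.0754]
eef_rot: [-180.0, -0.1, -42.0]
contact_force: [0.4, -0.3, 0.9]
gripper_width: 0.0822
gripper_force: 0.0
```

>>> jog_arm --deltas '[[[0.5,0,0,0,0],[0.4,0,0,0,0],[0.3,0,0,0,0],[0.2,0,0,0,0],[0,0,0,0,0],[-0.1,0,0,0,0]]]'

```text
time_s: 29.45
tcp_pos: [0.3847, -0.261, 0.075]
eef_rot: [-180.0, -0.0, -42.0]
contact_force: [-1.0, 0.7, 6.2]
gripper_width: 0.0609
gripper_force: 15.0
```

>>> jog_arm --deltas '[[[-0.1,0,0,1,0],[-0.1,0,0,2,0],[-0.1,0,0,3,0],[-0.1,0,0,3,0],[-0.1,0,0,3,0],[-0.1,0,0,2.5,0],[-0.1,0,0,1.5,0],[-0.1,0,0,1,0]]]'

```text
time_s: 30.45
tcp_pos: [0.3843, -0.2607, 0.245]
eef_rot: [-180.0, 0.0, -42.0]
contact_force: [-0.6, -0.1, -2.3]
gripper_width: 0.0611
gripper_force: 15.0
```

>>> jog_arm --deltas '[[[-0.1,0.7,1.5,0,0],[-0.1,1.5,3,0,0],[-0.1,1.7,3.5,0,0],[-0.1,1.7,3.5,0,0],[-0.1,1.7,3.5,0,0],[-0.1,1.7,3.5,0,0],[-0.1,1.7,3.5,0,0],[-0.1,1.7,3.5,0,0]]]'

```text
time_s: 31.45
tcp_pos: [0.5084, -0.0047, 0.2438]
eef_rot: [179.9, 0.1, -42.0]
contact_force: [0.8, -0.0, -1.3]
gripper_width: 0.061
gripper_force: 15.0
```

>>> jog_arm --deltas '[[[-0.1,1.5,3,0,0],[-0.1,1,2,0,0],[-0.1,0.5,0.8,0,0],[-0.1,0.2,0.3,0,0],[-0.1,0,0,0,0],[-0.1,0,0,0,0]]]'

```text
time_s: 32.2
tcp_pos: [0.5401, 0.0545, 0.2447]
eef_rot: [-180.0, 0.0, -42.1]
contact_force: [-0.7, 0.6, -1.4]
gripper_width: 0.061
gripper_force: 15.0
```

>>> jog_arm --deltas '[[[-0.1,0,0,-1,0],[-0.1,0,0,-2.5,0],[-0.1,0,0,-3,0],[-0.1,0,0,-3,0],[-0.1,0,0,-3,0],[-0.1,0,0,-2,0],[-0.1,0,0,-1,0],[-0.1,0,0,-0.4,0]]]'

```text
time_s: 33.2
tcp_pos: [0.5403, 0.055, 0.0851]
eef_rot: [180.0, 0.0, -42.0]
contact_force: [-0.7, -0.6, -0.6]
gripper_width: 0.061
gripper_force: 15.0
```

>>> jog_arm --deltas '[[[-0.1,0,0,-0.1,0],[-0.1,0,0,-0.1,0],[-0.1,0,0,0,0]]]'

```text
time_s: 33.58
tcp_pos: [0.5407, 0.0553, 0.084]
eef_rot: [-180.0, -0.0, -42.0]
contact_force: [-0.3, -0.0, -1.8]
gripper_width: 0.0613
gripper_force: 15.0
```

>>> jog_arm --deltas '[[[-0.1,0,0,-0.1,0],[-0.1,0,0,-0.05,0],[-0.1,0,0,0,0]]]'

```text
time_s: 33.95
tcp_pos: [0.5405, 0.0552, 0.0821]
eef_rot: [-180.0, -0.0, -42.0]
contact_force: [1.1, -0.1, -1.7]
gripper_width: 0.0612
gripper_force: 15.0
```

>>> jog_arm --deltas '[[[-0.1,0,0,-0.05,0],[-0.1,0,0,0,0]]]'

```text
time_s: 34.2
tcp_pos: [0.5406, 0.0551, 0.082]
eef_rot: [-180.0, -0.0, -42.0]
contact_force: [-2.3, -0.1, 5.2]
gripper_width: 0.0612
gripper_force: 15.0
```

Touched down. Release, rise, and move aside so the carton can be seen.

>>> jog_arm --deltas '[[[0.42,0,0,0,0],[0.5,0,0,0,0],[0.65,0,0,0,0],[0.75,0,0,0,0],[0.8,0,0,0,0],[0.8,0,0,1,0],[0.8,0,0,3,0],[0.8,0,0,5,0]]]'

```text
time_s: 35.2
tcp_pos: [0.5395, 0.0548, 0.1718]
eef_rot: [179.8, 0.1, -42.0]
contact_force: [0.6, -0.2, 0.5]
gripper_width: 0.0789
gripper_force: 0.0
```

>>> jog_arm --deltas '[[[1,0,0,5,0],[1,-1,2,2.4,0],[1,-1,4,0,0],[1,-1,5,0,0],[1,-1,5,0,0],[1,-1,5,0,0],[1,-1,5,0,0],[1,-1,5,0,0]]]'

```text
time_s: 36.2
tcp_pos: [0.4699, 0.3668, 0.2466]
eef_rot: [-179.9, -0.0, -42.0]
contact_force: [1.0, -0.4, -0.3]
gripper_width: 0.0877
gripper_force: 0.0
```

>>> jog_arm --deltas '[[[1,-2,5,0,0],[1,-2,5,0,0],[1,-2,5,0,0],[1,0,0,0,0],[1,0,0,0,0]]]'

```text
time_s: 36.83
tcp_pos: [0.4102, 0.5151, 0.2458]
eef_rot: [180.0, -0.0, -42.0]
contact_force: [-0.3, -0.5, 0.1]
gripper_width: 0.0876
gripper_force: 0.0
```

Run:
```python
from h import *
import cv2
t=r.capture("top"); s=r.capture("side")
a=cv2.resize(t[115:220,268:370],None,fx=5,fy=5,interpolation=3)
b=cv2.resize(s[100:340,250:400],(280,448),interpolation=3); o=np.zeros((525,790,3),np.uint8)
o[:,:510]=a; o[:448,510:]=b; cv2.imwrite("pics/f.png",o)
g=lambda p:(5*(np.array(pix("top",p))-[268,115]+.5)-.5).round(0)
for k,p in {"white":(.6405,.0624),"green":(.6457,-.0396),"blue":(.5382,.0565),"red":(.5433,-.0451)}.items(): print(k,"rim exp",g([*p,.107]),"px/31mm",g([p[0],p[1]-.031,.107])-g([*p,.107]))
```

```text
white rim exp [136. 131.] px/31mm [70.  0.]
green rim exp [366. 119.] px/31mm [70.  0.]
blue rim exp [146. 356.] px/31mm [72.  0.]
red rim exp [381. 344.] px/31mm [71.  0.]
```

View pics/f.png

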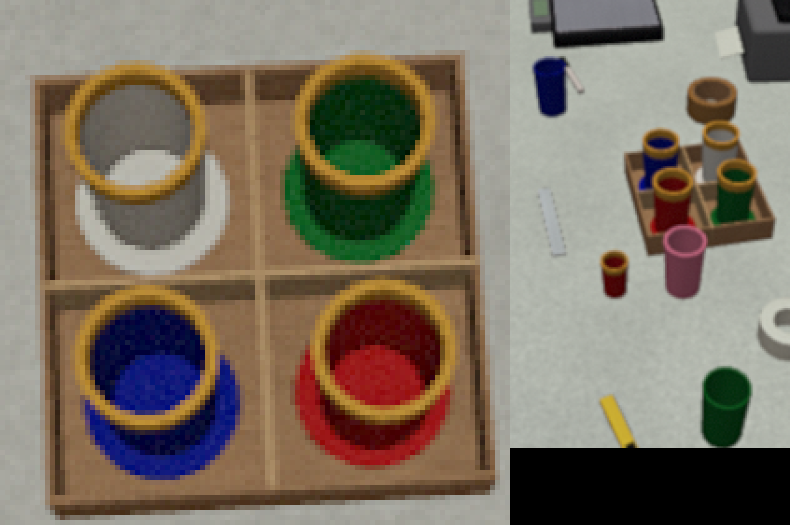

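The final view shows four upright tumblers on matching pads: white rim at (136,133), green (364,123), blue (147,359), red (383,351). All are within about 3 mm of their pad centres. The plain ones, pink and small red are still standing and the gripper is clear, so I'm handing in.

```bash
python3 -c "
from plant import r
print(r.close_job())"
```

```text
the job is handed in; nothing more can be done
None
```

I packed the four gold-rimmed tumblers upright on the pads of their own colours, each within about 3 mm of the pad's centre (red is the furthest off), left the plain, pink and small ones standing, and handed the job in at about 37 s; no verdict came back.

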